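# Screw a hose elbow into the water distributor of a moulding tool and clock its tail

## Task

Take the loose right-angle hose elbow out of the blue tray and screw it, clockwise, into the open port of the water distributor that is strapped to the bench. Start the thread by feel, pressing lightly and turning until it drops into place; wind it in until you feel the rubber seal take up, and carry on only until the hose tail points the same way as the tail of the elbow already fitted beside it, then let go. Do not force the thread or crush the seal flat, and leave the straight hose tail, the clear chocolate mould and the spanner where they are.

Things in the scene. Friction and masses are not known exactly. Their poses are not given: they have to be found in the camera images.
- elbow: Loose grey nylon right-angle hose elbow, about 160 g, standing upright on its threaded shank in the tray. Origin: on the shank's axis at the underside of its flange (58 mm across, 6 mm thick); z up along that axis, x along the hose tail. Above the flange a round body, 36 mm across, to 38 mm up, then a square head. The reading is lost while the fingers hold it.
- elbow_head (a point): On the elbow's axis, 56 mm above its origin, in the square spanner head: 28 x 28 mm, from 38 to 62 mm up, flats facing the elbow's x and y. Good grip height: the fingertips then pass above the hose tail, so either pair of flats can be gripped.
- elbow_tip (a point): Centre of the end of the loose elbow's hose tail: 72 mm from the axis along the elbow's x, 21 mm above its origin. The tail is 22 mm thick.
- elbow_nose (a point): Centre of the lower end of the elbow's shank, 18.5 mm below its origin. Shank 31 mm across (tapering to 25 mm over the last 4 mm) with a coarse, short right-hand thread: two ridges, 40 mm across, each 40 deg long, one on the tail's side and one on the far side, 12 mm below the origin. In the port it sinks 14 mm a turn, clockwise from above, with 1 mm of axial play.
- manifold: Water distributor: aluminium bar, 70 x 300 mm and 40 mm high, strapped to the bench by a steel clamp at each end (studs 70 mm high). Origin: centre of its underside; x across, y along. On it two round black bosses, 62 mm across, 26 mm high: the open port at y = +70 mm, one with an elbow fitted at y = -70 mm.
- neighbour_tip (a point): Centre of the end of the fitted elbow's hose tail. That elbow equals the loose one; its axis meets the distributor at x = 0, y = -70 mm and its tail points along the distributor's +x, level, 88 mm above the bench.
- port_mouth (a point): Centre of the open port's mouth, on its axis, level with the boss's upper face, 66 mm above the bench; axes as the distributor's. Bore 43 mm; thread and lip stand in to 33 mm, so the shank has 1 mm of play all round. The lip just inside has two gaps for the elbow's ridges, with 6 deg to spare either way. The flange meets the hard face when the elbow's origin is level with this point.
- thread_start (a point): On the port's axis, 7 mm above its mouth: where the elbow's origin comes to rest once its ridges have dropped through the gaps. On the lip it stands 12 to 14 mm up; press with 20 N at most. They drop with the tail pointing away from its final direction (180 deg), give or take up to 29 deg: the thread's clocking differs each time and must be felt for. Then 151 to 209 deg clockwise finish it.
- seal: Black rubber ring, 47 to 56 mm across, in the boss's upper face, 3.3 mm proud; it yields about 9 N per mm. The flange meets it 15 to 73 deg before the end and squeezes it by 0.6 to 2.8 mm at the end, by the thread's clocking; the turning moment rises from nearly nothing to 0.1 to 0.5 N m. Tight, the elbow stays as left. Origin as port_mouth.
- tray: Shallow blue tray, 170 x 260 mm, 30 mm high, 4 mm walls and floor; fixed. Origin: centre of its underside, x across, y along. The elbow and the straight hose tail stand in its two halves, either way round.
- straight: Straight hose tail with the same flange and thread but a hexagon and an upright tail, reaching 72 mm above and 18.5 mm below its origin (underside of the flange). Stands in the tray; leave it.
- choc_mould: Clear polycarbonate chocolate mould with eight egg cavities, 135 x 275 x 24 mm, lying on the bench. Origin: centre of its underside. Leave it.
- spanner: Steel open-ended spanner, 200 mm long, lying on the bench. Leave it.
There are look-alikes about, which are no part of the job. What is shaped like the elbow but pink is not meant.

How it is judged:
On the way, in this order (a step that is already met when the one before it is completed fails the run):
1. the elbow is lifted clear of the tray (z of elbow in the frame of tray above 0.06 m), for 0.1 s.
2. the elbow stands upright with its thread entered in the mouth of the port (horizontal distance between elbow and port_mouth below 0.003 m and z of elbow in the frame of port_mouth below 0.0095 m and angle between elbow's own z axis and vertical below 0.1 rad), for 0.1 s.
At the end, for the whole second after the job is handed in: Elbow released, at rest, screwed upright (3 deg) into the open port, axes within 2.5 mm; flange pressed on the seal (under 3.05 mm above the boss, unpressed 3.3 mm) but not down to the boss itself; hose tail within 8 deg of the direction of the fitted elbow's tail, pointing the same way (horizontal distance between elbow and port_mouth below 0.0025 m and z of elbow in the frame of port_mouth between 0 and 0.00305 m and angle between elbow's own z axis and vertical below 0.06 rad and angle between the x axis of elbow and the x axis of manifold, either way round below 0.14 rad and x of elbow_tip in the frame of port_mouth above 0.06 m and linear speed of elbow below 0.01 m/s); the robot touches nothing.
It fails at once if the thread is forced on starting: more than 40 N between the elbow and the distributor while the flange is still clear of the seal (z of elbow in the frame of port_mouth above 0.005 m and contact force between elbow and manifold above 40 N).
It fails at once if the seal is crushed flat: the flange is driven down to the hard face of the boss (horizontal distance between elbow and port_mouth below 0.01 m and z of elbow in the frame of port_mouth below 0 m).
It fails at once if the straight hose tail, the chocolate mould or the spanner is moved by more than 25 mm (distance of any of straight, choc_mould, spanner from where it was at the start of the episode above 0.025 m).
It also fails if it takes over 72 s, if anything falls off the work surface, if the arm or the gripper's body presses on something with over 40 N, if the wrist force passes 120 N, or if a joint passes its speed limit or range.

## Robot

A 6-joint arm with a two-finger parallel gripper is mounted at the origin on the work surface. World frame = base frame: x ahead of the robot, y to its left, z up, the work surface at z = 0. Lengths are in m, angles in rad, forces in N, time in s.
With the tool pointing down it reaches from about 0.25 to 0.775 m from the base axis. Payload 4 kg.
Tool frame: the origin (TCP) lies midway between the tips of the shut fingers; the grasp point (between the pads) lies 19 mm behind it; z points along the fingers, y is the line along which they close (so a half turn about z gives the same grasp; the last joint's range is limited). The gripper opens to 94 mm and grips with 3 to 60 N. Pads are 16 mm wide; open, the fingers measure 119 mm over their backs; the gripper's body (75 mm by 177 mm) begins 78 mm behind the grasp point.
Start: joints at [-1.406, 0.087, 1.371, -0, 1.684, -0.103], TCP at [0.146, -0.53, 0.206] pointing down, gripper open.
Joint ranges: [-3.1, 3.1], [-0.76, 2.03], [0.27, 2.55], [-1.08, 4.22], [0.17, 2.65], [-2.57, 2.57]. Speed limits (rad/s): [2.79, 2.79, 3.14, 3.14, 3.14, 3.14].

## Interface

Orientations are given as [roll, pitch, yaw] about the fixed x, y, z axes, in that order (R = Rz(yaw) Ry(pitch) Rx(roll)).
In Python, from bench import robot gives the robot as it stands.
- The arm moves only by the tool servo_tool, never from a script. Its argument "moves" is a list of rows, each a list of 5 numbers: the shift along the tool's x, y, z in units of 25 mm (1.0 is 25 mm), then the turn about the tool's z in units of 6 degrees (1.0 is 6 degrees), then the closure, from 0 (fully open) to 1 (shut). In form: [[dx, dy, dz, yaw, gripper], ...]. A call has 1 to 10 rows; each row is the pose to reach, as a shift and turn from the pose commanded when the call began, along the tool's axes at that moment; what a row does not reach only later rows make up. A row lasts 1/12 s, in which the tool goes at most 41.7 mm and 7.16 degrees, less where a joint would pass 70% of its speed; a pose out of reach is approached as far as the arm can. A call with a gripper value outside its range is refused whole. The fingers move at their own pace and stop on an object; the grip force is fixed at half the most. Time passes only in rows, so rows that repeat a pose let the fingers close. It gives the time, the measured TCP pose, the force, the opening and the grip force at its end, in the units of the state.
- robot.get_obs(): the state, without advancing time (a new reading comes with each control period).
- robot.snapshot(name): name is "scene" or "side" or "wrist"; returns a dict with "image" (384x512x3 uint8, blue, green, red), "fx", "fy", "cx", "cy" (pixels), "eye" and "orientation" of the camera in the world; the wrist camera has in their place "T_tool_cam" (4x4, takes a point from camera to tool coordinates, whose origin is the TCP and whose axes are the flange's). Camera axes: x right, y down, z forward; pixel columns grow to the right and rows downward; lengths in m; the calibration is good to about 2 mm. The wrist camera is an equidistant fisheye: a pixel r from the principal point sees the ray r / f radians off the axis. A picture is of the moment at which its call begins: read the wrist's pose just before it. There is no depth.
- robot.close_job(): hands the job in; it is judged then, once.
The state is a dict: "time": time; "joint_positions": joint angles; "qvel": joint speeds; "joint_torque": joint torques, N m; "tool_pos": TCP position; "ee_rot": TCP orientation; "wrist_force": force on the tool from outside, world axes, zero at the start; "wrist_torque": the same for the moment, N m; "width": finger opening in m; "finger_force": force on a finger pad.
Only numpy, scipy, OpenCV 4.12 (cv2) and the standard library are available. Lean on these libraries where they do the work, as an engineer would, in place of code of your own. Each camera call takes 0.05 s, during which the arm holds its last target. There are 200 camera calls.

## Working session

There is one attempt and no reset: what is moved stays moved. The work goes in short steps, Python scripts to look and compute and a tool call to move; the robot and the scene stay as the last step left them, time stands still between calls to the robot, and variables do not carry over. Pictures are saved under pics/ and viewed, at most 10 in all, crops included, and the job is handed in when it is done.

Besides the shell and the picture viewer there is one more tool, called after "Call:" as name(argument=value, ...), one argument or row to a line, values as JSON. servo_tool: Moves the arm, as the interface text tells. Its arguments: {"type":"object","properties":{"moves":{"type":"array"}},"required":["moves"]}

```bash
mkdir -p pics; cat > h.py <<'E'
import numpy as np, cv2
from scipy.spatial.transform import Rotation as Ro
from bench import robot
def Rm(o):
    o=np.asarray(o,float)
    return o if o.shape==(3,3) else (Ro.from_euler('xyz',o).as_matrix() if o.size==3 else Ro.from_quat(o).as_matrix())
def ray(s,u,v):
    R=Rm(s['orientation']); d=R@np.array([(u-s['cx'])/s['fx'],(v-s['cy'])/s['fy'],1]); return np.array(s['eye']),d/np.linalg.norm(d)
def onz(s,u,v,z):
    e,d=ray(s,u,v); return e+d*(z-e[2])/d[2]
def proj(s,p):
    R=Rm(s['orientation']); c=R.T@(np.array(p)-s['eye']); return s['cx']+s['fx']*c[0]/c[2], s['cy']+s['fy']*c[1]/c[2]
def wray(s,obs,u,v):
    T=np.array(s['T_tool_cam']); x,y=u-s['cx'],v-s['cy']; r=np.hypot(x,y); th=r/s['fx']
    d=np.array([np.sin(th)*x/(r+1e-9),np.sin(th)*y/(r+1e-9),np.cos(th)])
    R=Rm(obs['ee_rot']); return np.array(obs['tool_pos'])+R@T[:3,3], R@(T[:3,:3]@d)
def wonz(s,obs,u,v,z):
    e,d=wray(s,obs,u,v); return e+d*(z-e[2])/d[2]
def meet(e1,d1,e2,d2):
    A=np.stack([d1,-d2],1); t=np.linalg.lstsq(A,e2-e1,rcond=None)[0]
    a,b=e1+t[0]*d1,e2+t[1]*d2; return (a+b)/2,np.linalg.norm(a-b)
E
python3 - <<'E'
from h import *
import pickle
o=robot.get_obs(); print(o)
D={n:robot.snapshot(n) for n in("scene","side","wrist")}
D['obs']=o; pickle.dump(D,open('d0.pkl','wb'))
for n in("scene","side","wrist"):
    cv2.imwrite(f'pics/{n}0.png',cv2.resize(D[n]['image'],(800,600))); print(n,{k:v for k,v in D[n].items() if k!='image'})
E
```

```text
{'time': 0.0, 'joint_positions': array([-1.40608713e+00,  8.79294297e-02,  1.37226643e+00,  3.45509416e-05,
        1.68356531e+00, -1.03078632e-01]), 'qvel': array([ 9.79362581e-04, -3.40753206e-04,  2.62195149e-03,  2.68260150e-03,
        1.44463737e-03,  3.55804592e-05]), 'joint_torque': array([-6.96461611e-04, -3.40185750e+01, -3.02426112e+01,  7.17400527e-02,
        3.29566130e-02, -1.63750915e-04]), 'tool_pos': array([ 0.14545792, -0.52985098,  0.20431196]), 'ee_rot': array([-3.13943918e+00, -2.57289504e-04,  2.67791403e-01]), 'wrist_force': array([-0.42839075, -0.02738697,  0.35256515]), 'wrist_torque': array([-0.00777245, -0.00609673, -0.04280586]), 'finger_force': 0.0, 'width': 0.09412924007284666}
scene {'fx': 443.89427375028214, 'fy': 443.89427375028214, 'cx': 250.73792197234692, 'cy': 197.91932927477384, 'eye': array([ 1.36212922, -0.09119685,  0.88476474]), 'orientation': array([-2.32672516,  0.01034084,  1.44791493])}
side {'fx': 420.79169728390167, 'fy': 420.79169728390167, 'cx': 250.90294709703855, 'cy': 197.75375194438865, 'eye': array([ 0.10853158, -0.75353921,  1.07896476]), 'orientation': array([-2.42372066,  0.01325655, -0.54531156])}
wrist {'fx': 297.3186396354542, 'fy': 297.3186396354542, 'cx': 254.84359957379354, 'cy': 187.02411277325376, 'T_tool_cam': array([[ 9.67489340e-04, -9.63097792e-01, -2.69149970e-01,
         8.04750072e-02],
       [ 9.99999007e-01,  6.56115790e-04,  1.24683169e-03,
        -5.00297655e-04],
       [-1.02422730e-03, -2.69150909e-01,  9.63097471e-01,
        -1.79558007e-01],
       [ 0.00000000e+00,  0.00000000e+00,  0.00000000e+00,
         1.00000000e+00]])}
```

View pics/scene0.png

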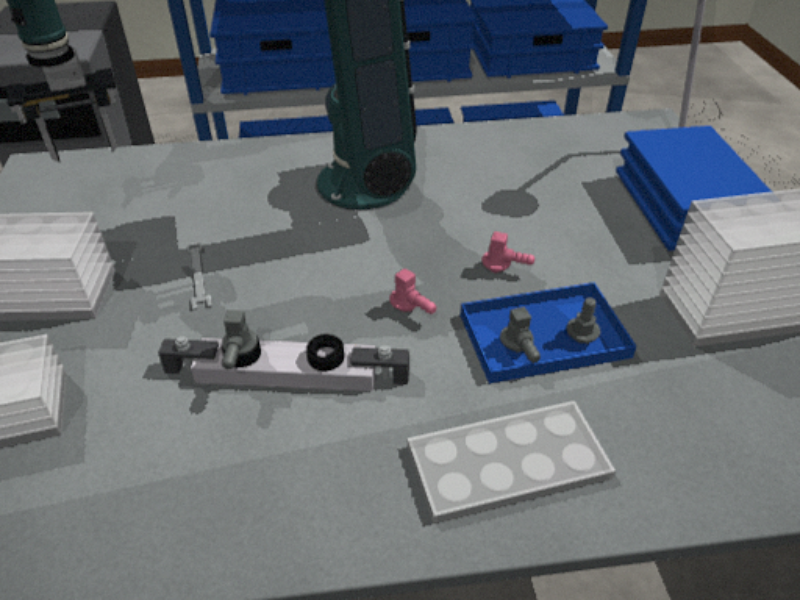

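View pics/side0.png

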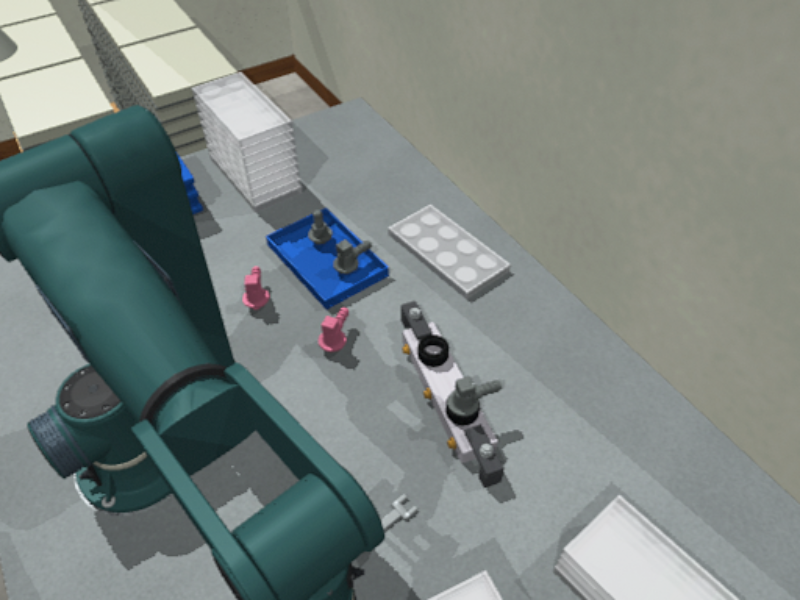

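The scene view (800-wide) shows the tray elbow's head at (517,315) and its tip at (533,352), the port at (325,350), and the fitted elbow's head at (236,318) with its tip at (230,360). In the side view the tray elbow's head is at (346,247), the port at (433,348), and the fitted tip at (499,386).

```bash
python3 - <<'E'
from h import *
import pickle
D=pickle.load(open('d0.pkl','rb')); S,T=D['scene'],D['side']; k=.64
for n,a,b in [('elb head top',(517,313),(347,244)),('elb tip',(534,353),(368,245)),('port',(325,350),(433,348)),('nb headtop',(236,316),(467,382)),('nb tip',(230,361),(500,386)),('straight top',(589,300),(320,212)),
  ('bossrimL',(306,350),(0,0))]:
    if b[0]: print(n,*meet(*ray(S,a[0]*k,a[1]*k),*ray(T,b[0]*k,b[1]*k)))
# masks: pass 1 - black ring in both
c=[]
for s,(x0,y0,x1,y1) in((S,(300,328,352,378)),(T,(412,330,456,372))):
    x0,y0,x1,y1=[int(v*k) for v in(x0,y0,x1,y1)]
    im=s['image'][y0:y1,x0:x1]; m=(im.max(2)<45).astype(np.uint8)
    p=cv2.findNonZero(m); print(cv2.boundingRect(p),x0,y0,m.sum())
crop=np.hstack([cv2.resize(S['image'][170:260,90:340][:, :],None,fx=1.6,fy=1.6)]) 
a=cv2.resize(S['image'][180:250,290:410],(800,467),interpolation=cv2.INTER_CUBIC)
E
```

```text
elb head top [0.56030309 0.20815037 0.08838517] 0.001929880386730013
elb tip [0.61806134 0.22404437 0.04713332] 0.00850424834866621
port [ 0.57427803 -0.11314802  0.0591283 ] 0.001533546451782217
nb headtop [ 0.55047007 -0.24858074  0.12923593] 0.006011326011212453
nb tip [ 0.61244558 -0.26415189  0.09157805] 0.012147587761076413
straight top [0.5555522  0.32989971 0.09619037] 0.006331028120606228
(5, 5, 23, 23) 192 209 379
(4, 3, 20, 21) 263 211 262
```

Call:
servo_tool(
  moves=[
    [23.8, -24.1, -1.8, 0, 0],
    [23.8, -24.1, -1.8, 0, 0],
    [23.8, -24.1, -1.8, 0, 0],
    [23.8, -24.1, -1.8, 0, 0],
    [23.8, -24.1, -1.8, 0, 0],
    [23.8, -24.1, -1.8, 0, 0],
    [23.8, -24.1, -1.8, 0, 0],
    [23.8, -24.1, -1.8, 0, 0],
    [23.8, -24.1, -1.8, 0, 0],
    [23.8, -24.1, -1.8, 0, 0],
  ],
)

```text
time: 0.98
tool_pos: [0.3494, -0.1656, 0.2276]
ee_rot: [3.141, -0.0, 0.267]
wrist_force: [0.3, -0.0, -0.4]
width: 0.0935
finger_force: 0.0
```

```bash
python3 - <<'E'
from h import *
import pickle
o=robot.get_obs(); w=robot.snapshot('wrist'); print(o['tool_pos'],robot.get_obs()['tool_pos'])
pickle.dump((o,w),open('w1.pkl','wb'))
E
```

```text
[ 0.34941777 -0.16557883  0.22762755] [ 0.35304304 -0.15848485  0.22825676]
```

Call:
servo_tool(
  moves=[
    [11.8, -12, -0.8, 0, 0],
    [11.8, -12, -0.8, 0, 0],
    [11.8, -12, -0.8, 0, 0],
    [11.8, -12, -0.8, 0, 0],
    [11.8, -12, -0.8, 0, 0],
    [11.8, -12, -0.8, 0, 0],
    [11.8, -12, -0.8, 0, 0],
    [11.8, -12, -0.8, 0, 0],
    [11.8, -12, -0.8, 0, 0],
    [11.8, -12, -0.8, 0, 0],
  ],
)

```text
time: 1.87
tool_pos: [0.5526, 0.1976, 0.2469]
ee_rot: [3.141, 0.001, 0.268]
wrist_force: [1.7, -0.3, 0.5]
width: 0.0942
finger_force: 0.0
```

Call:
servo_tool(
  moves=[
    [0, 0, 0, 0, 0],
    [0, 0, 0, 0, 0],
    [0, 0, 0, 0, 0],
    [0, 0, 0, 0, 0],
  ],
)

```text
time: 2.2
tool_pos: [0.5517, 0.1946, 0.2476]
ee_rot: [3.141, 0.0, 0.267]
wrist_force: [0.1, -0.4, -0.6]
width: 0.0934
finger_force: 0.0
```

```bash
python3 - <<'E'
from h import *
import pickle
o=robot.get_obs(); w=robot.snapshot('wrist'); print(o['tool_pos'],o['ee_rot'],o['qvel'].max())
s=robot.snapshot('scene'); 
pickle.dump((o,w),open('w2.pkl','wb'))
cv2.imwrite('pics/w2.png',cv2.resize(w['image'],(800,600)))
E
```

```text
[0.55168571 0.19461357 0.24755402] [3.14111874e+00 1.29853820e-04 2.66527946e-01] 0.0053390723228643544
```

View pics/w2.png

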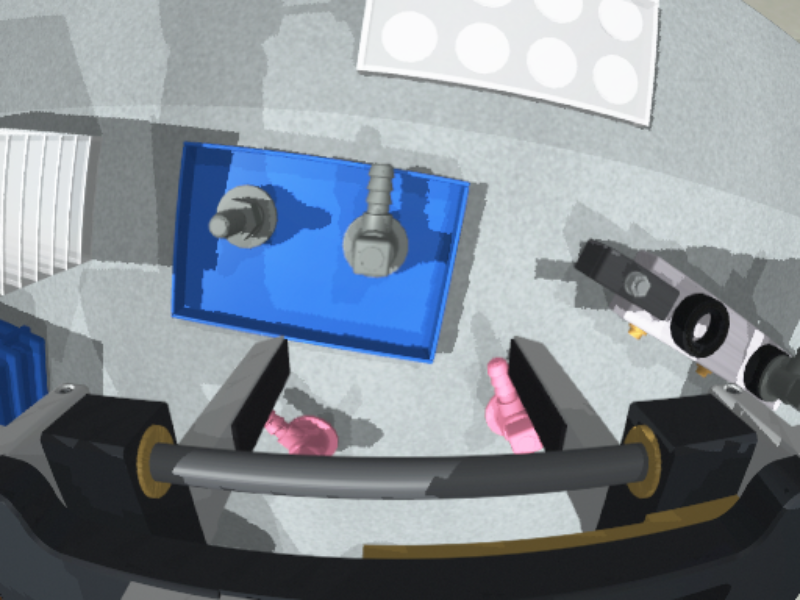

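The wrist view shows the elbow's head top at about (373,256) and its tail end at (380,167), pointing straight up the image. The port ring is at (700,324).

```bash
python3 - <<'E'
from h import *
import pickle
D=pickle.load(open('d0.pkl','rb')); S,T=D['scene'],D['side']; k=.64
o,w=pickle.load(open('w2.pkl','rb'))
h=(373*k,257*k)
print('head z.0845',wonz(w,o,*h,.0845)); print('tri scene',meet(*ray(S,517*k,313*k),*wray(w,o,*h)),'side',meet(*ray(T,347*k,244*k),*wray(w,o,*h)))
for p in [(353,234),(396,234),(355,276),(391,276),(391,240)]: print(p,wonz(w,o,p[0]*k,p[1]*k,.0845))
print('tailtop',wonz(w,o,380*k,167*k,.0545),wonz(w,o,379*k,205*k,.0545))
print('port',wonz(w,o,700*k,324*k,.066))
a=w['image'][130:190,205:275]; a=cv2.resize(a,(700,600),interpolation=cv2.INTER_CUBIC)
cv2.imwrite('pics/w2c.png',a)
E
```

```text
head z.0845 [0.55846212 0.21610885 0.0845    ]
tri scene (array([0.55706311, 0.21329086, 0.08443437]), np.float64(0.006254781635478386)) side (array([0.56066304, 0.21443818, 0.08281181]), np.float64(0.00600726964459324))
(353, 234) [0.57152696 0.23499443 0.0845    ]
(396, 234) [0.57986443 0.20402318 0.0845    ]
(355, 276) [0.54062553 0.22564813 0.0845    ]
(391, 276) [0.54782412 0.19920981 0.0845    ]
(391, 240) [0.5745116  0.20642554 0.0845    ]
tailtop [0.62446333 0.2294626  0.0545    ] [0.59473748 0.22229491 0.0545    ]
port [ 0.57827777 -0.10119738  0.066     ]
```

View pics/w2c.png

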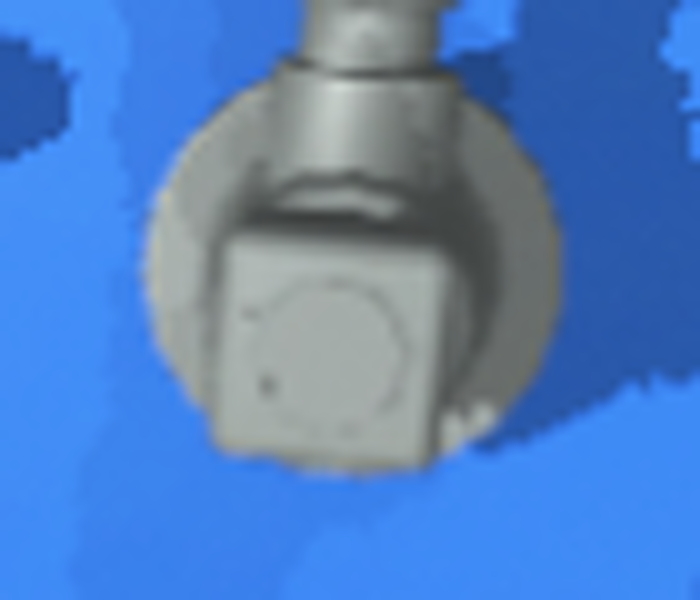

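The crop shows the head's top face with corners (233,240), (450,252), (425,465) and (213,450), centred at (331,352).

```bash
python3 - <<'E'
from h import *
import pickle
o,w=pickle.load(open('w2.pkl','rb'))
P=[wonz(w,o,205+x/10-.5,130+y/10-.5,.0845)[:2] for x,y in[(233,240),(450,252),(425,465),(213,450)]]
c=np.mean(P,0); d=(P[0]-P[3]+P[1]-P[2])/2; n=(P[0]-P[1]+P[3]-P[2])/2
print(c,np.linalg.norm(d),np.linalg.norm(n),np.degrees(np.arctan2(d[1],d[0])),np.degrees(np.arctan2(n[1],n[0]))-90)
t=wonz(w,o,380*.64,167*.64,.0545)[:2]-c; print('tail',np.linalg.norm(t),np.degrees(np.arctan2(t[1],t[0])))
# flange outline: ellipse of flange at z .0285: left 145, right 563
E
```

```text
[0.55778098 0.21742513] 0.02556107423645337 0.025319930810490752 8.636004458875128 11.464056496980191
tail 0.06776013715942897 10.232807418462443
```

Call:
servo_tool(
  moves=[
    [0.48, -0.78, 3.9, 0.88, 0],
    [0.48, -0.78, 3.9, 0.88, 0],
    [0.48, -0.78, 3.9, 0.88, 0],
    [0.48, -0.78, 3.9, 0.88, 0],
    [0.48, -0.78, 3.9, 0.88, 0],
    [0.48, -0.78, 3.9, 0.88, 0],
  ],
)

```text
time: 2.8
tool_pos: [0.5595, 0.2173, 0.1526]
ee_rot: [-3.141, -0.004, 0.175]
wrist_force: [-0.8, -0.5, 0.6]
width: 0.0937
finger_force: 0.0
```

```bash
python3 - <<'E'
from h import *
import pickle
o=robot.get_obs(); w=robot.snapshot('wrist'); print(o['tool_pos'],o['ee_rot'],o['qvel'].max())
pickle.dump((o,w),open('w3.pkl','wb'))
R=Rm(o['ee_rot']); 
cv2.imwrite('pics/w3.png',cv2.resize(w['image'][110:290,140:380],(800,600),interpolation=cv2.INTER_CUBIC))
E
```

```text
[0.55950633 0.21727431 0.1525512 ] [-3.14146645 -0.00416052  0.17465149] 0.00246837872579778
```

View pics/w3.png

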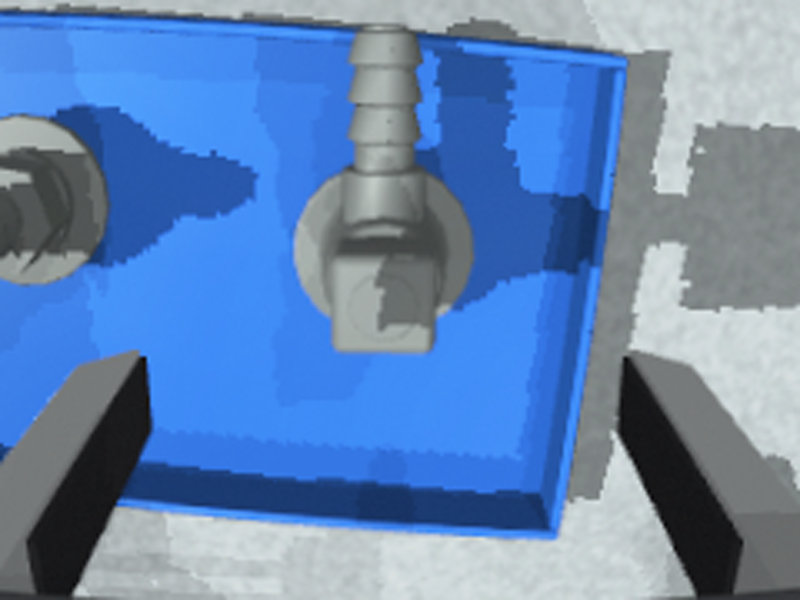

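The head's top face spans (332,257) to (436,257) at the back and (337,352) to (430,352) at the front, with the tail pointing straight up at (385,30). The fingers are aligned with the flats.

```bash
python3 - <<'E'
from h import *
import pickle
o2,w2=pickle.load(open('w2.pkl','rb')); o,w=pickle.load(open('w3.pkl','rb')); k=.3
u=lambda x,y:(140+x*k-.35,110+y*k-.35)
P=[wonz(w,o,*u(x,y),.0845)[:2] for x,y in[(332,257),(436,257),(430,352),(337,352)]]
c=np.mean(P,0); d=(P[0]-P[3]+P[1]-P[2])/2; n=(P[0]-P[1]+P[3]-P[2])/2
print(c,np.linalg.norm(d),np.linalg.norm(n),np.degrees(np.arctan2(d[1],d[0])),np.degrees(np.arctan2(n[1],n[0]))-90)
print(meet(*wray(w,o,*u(383.5,302)),*wray(w2,o2,237.6,164.7)))
t=wonz(w,o,*u(386,27),.0545)[:2]-c; print('tail',np.linalg.norm(t),np.degrees(np.arctan2(t[1],t[0])))
f1,f2=u(150,360),u(620,360); m=u(385,0)[0]; print('finger mid px',(150+620)/2)
E
```

```text
[0.55804904 0.21745781] 0.026340934951330535 0.02593579030662683 9.771137890346136 10.045608927859604
(array([0.55606515, 0.21725754, 0.07564558]), np.float64(0.0001868043384237206))
tail 0.07127602843394572 9.538867602522693
finger mid px 385.0
```

Call:
servo_tool(
  moves=[
    [-0.06, 0, 3.72, 0, 0],
    [-0.06, 0, 3.72, 0, 0],
    [-0.06, 0, 3.72, 0, 0],
    [-0.06, 0, 3.72, 0, 0],
    [-0.06, 0, 3.72, 0, 0],
    [-0.06, 0, 3.72, 0, 1],
    [-0.06, 0, 3.72, 0, 1],
    [-0.06, 0, 3.72, 0, 1],
    [-0.06, 0, 3.72, 0, 1],
    [-0.06, 0, 3.72, 0, 1],
  ],
)

```text
time: 3.68
tool_pos: [0.5575, 0.2177, 0.0579]
ee_rot: [-3.142, -0.002, 0.176]
wrist_force: [0.3, 0.5, 0.5]
width: 0.064
finger_force: 0.0
```

Call:
servo_tool(
  moves=[
    [0, 0, 0, 0, 1],
    [0, 0, 0, 0, 1],
    [0, 0, 0, 0, 1],
    [0, 0, 0, 0, 1],
  ],
)

```text
time: 4.02
tool_pos: [0.5569, 0.2175, 0.0567]
ee_rot: [3.141, 0.0, 0.176]
wrist_force: [0.6, 0.0, -0.2]
width: 0.0375
finger_force: 0.0
```

Call:
servo_tool(
  moves=[
    [0.02, 0, -0.16, 0, 0.5],
    [0.02, 0, -0.16, 0, 0.5],
    [0.02, 0, -0.16, 0, 1],
    [0.02, 0, -0.16, 0, 1],
    [0.02, 0, -0.16, 0, 1],
    [0.02, 0, -0.16, 0, 1],
    [0.02, 0, -0.16, 0, 1],
  ],
)

```text
time: 4.6
tool_pos: [0.5576, 0.2175, 0.0609]
ee_rot: [3.141, -0.0, 0.176]
wrist_force: [0.2, -0.7, 0.4]
width: 0.0274
finger_force: 31.8
```

Call:
servo_tool(
  moves=[
    [0, 0, 0, 0, 1],
    [0, 0, 0, 0, 1],
    [0, 0, 0, 0, 1],
  ],
)

```text
time: 4.85
tool_pos: [0.5576, 0.2176, 0.0609]
ee_rot: [3.141, -0.0, 0.176]
wrist_force: [1.3, -0.4, 1.4]
width: 0.0272
finger_force: 31.8
```

Call:
servo_tool(
  moves=[
    [0, 0, -1.6, 0, 1],
    [0, 0, -3.2, 0, 1],
    [0, 0, -4.8, 0, 1],
    [0, 0, -4.8, 0, 1],
    [0.2, 1.4, -4.8, -1, 1],
    [0.4, 2.8, -4.8, -2, 1],
    [0.6, 4.2, -4.8, -3, 1],
    [0.8, 5.6, -4.8, -4, 1],
    [1, 7, -4.8, -5, 1],
    [1.2, 7, -4.8, -6, 1],
  ],
)

```text
time: 5.68
tool_pos: [0.6183, 0.0439, 0.1797]
ee_rot: [3.14, 0.004, 0.802]
wrist_force: [0.3, 0.7, -1.1]
width: 0.0276
finger_force: 31.7
```

Call:
servo_tool(
  moves=[
    [-0.5, 1.1, 0, -1.1, 1],
    [-1, 2.1, 0, -2.2, 1],
    [-1.6, 3.1, 0, -3.3, 1],
    [-2.1, 4.1, 0, -4.4, 1],
    [-2.6, 5.2, 0, -5.5, 1],
    [-3.1, 6.2, 0, -6.6, 1],
    [-3.1, 6.2, 0, -7.7, 1],
    [-3.1, 6.2, 0, -8.8, 1],
    [-3.1, 6.2, 0, -9.9, 1],
    [-3.1, 6.2, 0, -11, 1],
  ],
)

```text
time: 6.52
tool_pos: [0.6752, -0.113, 0.1795]
ee_rot: [-3.14, -0.001, 1.961]
wrist_force: [-0.1, 0.4, -0.8]
width: 0.0276
finger_force: 31.7
```

Call:
servo_tool(
  moves=[
    [0, 0, 0, -1.1, 1],
    [0, 0, 0, -2.2, 1],
    [0, 0, 0, -3.3, 1],
    [0, 0, 0, -4.4, 1],
    [0, 0, 0, -5.5, 1],
    [0, 0, 0, -6.6, 1],
    [0, 0, 0, -7.7, 1],
    [0, 0, 0, -8.8, 1],
    [0, 0, 0, -9.9, 1],
    [0, 0, 0, -11, 1],
  ],
)

```text
time: 7.35
tool_pos: [0.6751, -0.1126, 0.1797]
ee_rot: [3.141, -0.002, 3.114]
wrist_force: [0.1, 0.7, -1.2]
width: 0.0277
finger_force: 31.7
```

Call:
servo_tool(
  moves=[
    [0, 0, 0, -1.1, 1],
    [0, 0, 0, -2.2, 1],
    [0, 0, 0, -3, 1],
    [0, 0, 0, -3, 1],
    [0, 0, 0, -3, 1],
    [0, 0, 0, -3, 1],
  ],
)

```text
time: 7.85
tool_pos: [0.6753, -0.1127, 0.1803]
ee_rot: [3.141, -0.001, -2.863]
wrist_force: [0.2, -0.5, -0.8]
width: 0.0278
finger_force: 31.7
```

```bash
python3 - <<'E'
from h import *
import pickle
o=robot.get_obs(); w=robot.snapshot('wrist'); s=robot.snapshot('scene'); T=robot.snapshot('side')
print(o['tool_pos'],o['ee_rot'],np.abs(o['qvel']).max(),o['wrist_force'],o['joint_positions'][5])
pickle.dump((o,w,s,T),open('w4.pkl','wb'))
cv2.imwrite('pics/w4.png',cv2.resize(w['image'],(800,600)))
E
```

```text
[ 0.67525539 -0.11266096  0.18026147] [ 3.14115326e+00 -7.50886515e-04 -2.86300828e+00] 0.006605846427583304 [ 0.16077841 -0.4776169  -0.83617578] -2.097472529237428
```

View pics/w4.png

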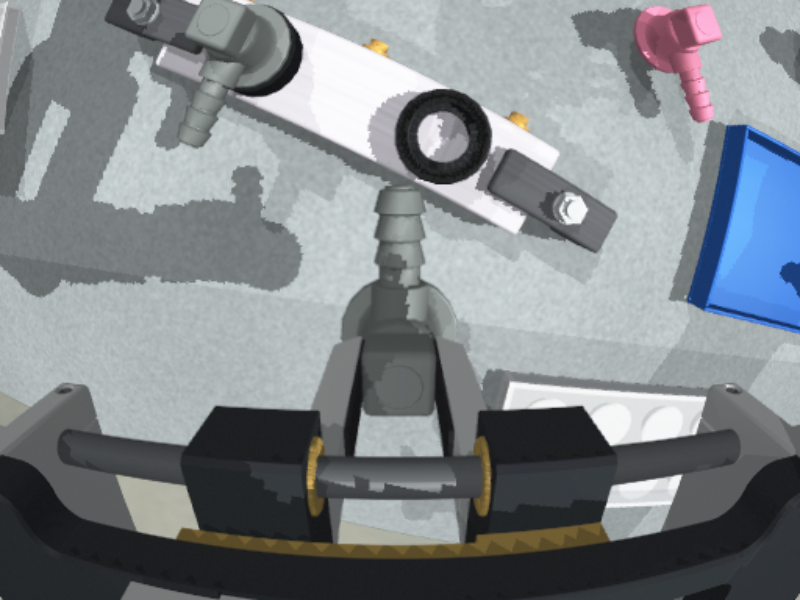

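The wrist view shows the open port ring centred at (444,135) and clamp studs at (143,10) and (570,208). The fitted elbow's head is at (221,28) with its tip at (196,135), and the held elbow's tip is at (400,190).

```bash
python3 - <<'E'
from h import *
import pickle
from scipy.optimize import least_squares
o,w,s,T=pickle.load(open('w4.pkl','rb')); im=w['image']; k=.64
ang=lambda v:np.degrees(np.arctan2(v[1],v[0]))
f=lambda x,y,z:wonz(w,o,x*k-.2,y*k-.2,z)
m=np.zeros(im.shape[:2],np.uint8); m[54:120,250:318]=(im[54:120,250:318].max(2)<62)
n,l,st,c=cv2.connectedComponentsWithStats(m); i=1+st[1:,4].argmax(); m=(l==i).astype(np.uint8); print(st[i])
cs,h=cv2.findContours(m,cv2.RETR_CCOMP,cv2.CHAIN_APPROX_NONE)
for q in cs:
    if len(q)<30: continue
    P=np.array([wonz(w,o,*p[0],.066)[:2] for p in q])
    r=least_squares(lambda v:np.hypot(*(P-v[:2]).T)-v[2],[*P.mean(0),.03],loss='soft_l1',f_scale=.001); print(len(q),r.x,np.abs(r.fun).mean())
a,b=f(143,8,.07),f(570,206,.07); print('studs',a,b,np.linalg.norm(b-a),ang(b-a)-90, (a+b)/2)
u=np.array([b-a])[0]/np.linalg.norm(b-a); print('port guess',(a+b)/2+u*.07)
print('nb head',f(222,24,.135),'nb tip top',f(194,138,.099))
# white bar long edges
wm=((im.min(2)>175)&(im.max(2).astype(int)-im.min(2)<45)).astype(np.uint8); wm[160:]=0
L=cv2.HoughLinesP(cv2.Canny(cv2.GaussianBlur(im,(3,3),0),60,150)[:160],1,np.pi/360,40,minLineLength=60,maxLineGap=12)
for x1,y1,x2,y2 in L[:,0]:
    p,q=wonz(w,o,x1,y1,.04),wonz(w,o,x2,y2,.04); print((x1,y1,x2,y2),round(ang(q-p)%180-90,1),p[:2],q[:2])
E
```

```text
[ 254   57   60   61 1940]
171 [ 0.57561296 -0.11200393  0.02950985] 0.00033334908667043936
101 [ 0.57617684 -0.11233657  0.01729135] 0.0003644076560661635
studs [ 0.53156614 -0.33813096  0.07      ] [ 0.59256966 -0.01987765  0.07      ] 0.32404722127070823 -10.85096804653027 [ 0.5620679  -0.17900431  0.07      ]
port guess [ 0.57524575 -0.1102559   0.07      ]
nb head [ 0.55168182 -0.24046535  0.135     ] nb tip top [ 0.61429071 -0.25527678  0.099     ]
(np.int32(128), np.int32(49), np.int32(331), np.int32(148)) -11.1 [ 0.5721322  -0.29044251] [ 0.6212791  -0.04016723]
(np.int32(174), np.int32(4), np.int32(301), np.int32(62)) -11.1 [ 0.51134261 -0.25194932] [ 0.54131356 -0.0996977 ]
(np.int32(235), np.int32(111), np.int32(299), np.int32(142)) -9.7 [ 0.61264244 -0.15234432] [ 0.62555654 -0.07669062]
(np.int32(148), np.int32(69), np.int32(219), np.int32(102)) -11.2 [ 0.59033415 -0.25932604] [ 0.60773935 -0.17151586]
(np.int32(300), np.int32(112), np.int32(368), np.int32(153)) -12.2 [ 0.59399762 -0.08530393] [0.61327965 0.00413967]
(np.int32(191), np.int32(79), np.int32(289), np.int32(
[... 510 characters left out ...]
656 -0.47121811]
(np.int32(59), np.int32(127), np.int32(88), np.int32(63)) 72.8 [ 0.68036724 -0.3658919 ] [ 0.59606743 -0.33978359]
(np.int32(449), np.int32(158), np.int32(465), np.int32(80)) -84.7 [0.58262063 0.11799114] [0.47885489 0.10828606]
(np.int32(438), np.int32(154), np.int32(456), np.int32(67)) -85.3 [0.5836923  0.09852937] [0.46933847 0.08919372]
(np.int32(90), np.int32(34), np.int32(160), np.int32(28)) 12.0 [ 0.5609236  -0.34803046] [ 0.54201005 -0.25911078]
(np.int32(462), np.int32(159), np.int32(479), np.int32(80)) -85.7 [0.5765842  0.14039793] [0.46768282 0.13221125]
(np.int32(438), np.int32(64), np.int32(502), np.int32(102)) 1.0 [0.47835798 0.0612467 ] [0.47612393 0.18583509]
```

```bash
python3 - <<'E'
from h import *
import pickle
o,w,s,T=pickle.load(open('w4.pkl','rb')); k=.64
R=Rm(o['ee_rot'])
for p in [(364,335),(434,335),(405,387),(400,375)]:
    print(p,R.T@(wonz(w,o,p[0]*k-.2,p[1]*k-.2,o['tool_pos'][2]+.0236)-o['tool_pos']))
q=wonz(w,o,400*k,186*k,o['tool_pos'][2]-.0384+.032); print('tip',R.T@(q-o['tool_pos']))
w1o,w1=pickle.load(open('w1.pkl','rb')); im=w1['image']
m=(im.max(2)<62).astype(np.uint8); n,l,st,c=cv2.connectedComponentsWithStats(m)
e,d=wray(w,o,(443.5)*k-.2,135*k-.2)
for i in range(1,n):
    if 300<st[i,4]<3000: print(st[i],meet(e,d,*wray(w1,w1o,*c[i])))
E
```

```text
(364, 335) [ 0.01667553 -0.01202486 -0.02359277]
(434, 335) [ 0.01670365  0.01312762 -0.0235817 ]
(405, 387) [-0.00422345  0.00282848 -0.02360194]
(400, 375) [ 0.00080176  0.00094296 -0.02359899]
tip [0.06797433 0.00101126 0.00645149]
[240   0  43  11 347] (array([ 0.56900173, -0.11102446,  0.0022706 ]), np.float64(0.007309223792904889))
[338  15  43  49 435] (array([ 0.54319504, -0.16426445,  0.14766373]), np.float64(0.12168497300639472))
```

```bash
python3 - <<'E'
from h import *
import pickle
o,w,s,T=pickle.load(open('w4.pkl','rb'))
a=w['image'][195:275,210:305]; a=cv2.convertScaleAbs(a,alpha=1.6,beta=10)
cv2.imwrite('pics/w4c.png',cv2.resize(a,None,fx=7,fy=7,interpolation=cv2.INTER_CUBIC))
E
```

```text
(no output)
```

View pics/w4c.png

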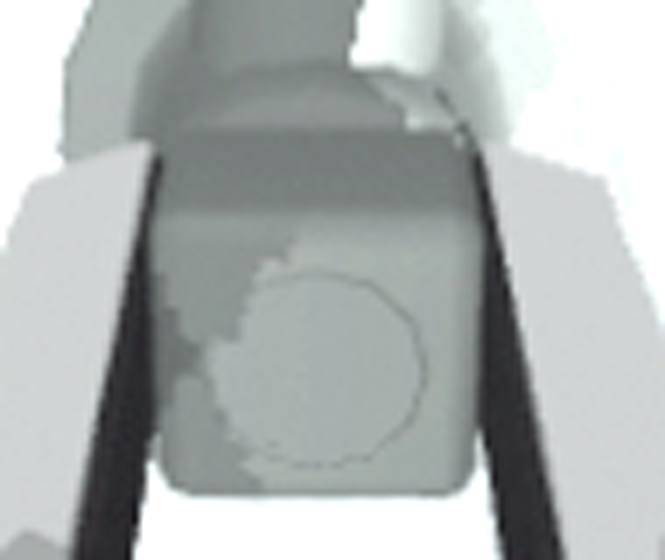

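The crop shows the head's top face spanning columns 155–480 and rows 208–495, with the circle centred at (317,368). It is square between the pads.

```bash
python3 - <<'E'
from h import *
import pickle
o,w,s,T=pickle.load(open('w4.pkl','rb'))
R=Rm(o['ee_rot'])
for p in [(317,208),(317,495),(317,368),(155,352),(480,352)]:
  for dz in (.0236,.020): print(p,dz,R.T@(wonz(w,o,210+p[0]/7-.43,195+p[1]/7-.43,o['tool_pos'][2]+dz)-o['tool_pos']))
E
```

```text
(317, 208) 0.0236 [ 0.01058835  0.00038641 -0.02359189]
(317, 208) 0.02 [ 0.00908068  0.00038436 -0.01999302]
(317, 495) 0.0236 [-0.01641435  0.00041298 -0.02361215]
(317, 495) 0.02 [-0.01854508  0.00041154 -0.02001375]
(317, 368) 0.0236 [-0.00399964  0.00040075 -0.02360284]
(317, 368) 0.02 [-0.00584391  0.00039904 -0.02000422]
(155, 352) 0.0236 [-0.00258555 -0.0131331  -0.02360772]
(155, 352) 0.02 [-0.00439719 -0.0134471  -0.02000922]
(480, 352) 0.0236 [-0.00255249  0.01401441 -0.02359577]
(480, 352) 0.02 [-0.00436336  0.01432682 -0.01999699]
```

Call:
servo_tool(
  moves=[
    [1.3, 0.36, 0, -0.5, 1],
    [2.6, 0.72, 0, -1, 1],
    [3.94, 1.08, 0, -1.5, 1],
    [3.94, 1.08, 0.5, -1.5, 1],
    [3.94, 1.08, 1, -1.5, 1],
    [3.94, 1.08, 1.5, -1.5, 1],
    [3.94, 1.08, 2, -1.5, 1],
    [3.94, 1.08, 2, -1.5, 1],
    [3.94, 1.08, 2, -1.5, 1],
    [3.94, 1.08, 2, -1.5, 1],
  ],
)

```text
time: 8.83
tool_pos: [0.574, -0.1141, 0.1306]
ee_rot: [3.141, -0.0, -2.704]
wrist_force: [-0.0, -0.2, -1.1]
width: 0.0277
finger_force: 31.6
```

```bash
python3 - <<'E'
from h import *
import pickle
o=robot.get_obs(); s=robot.snapshot('scene'); T=robot.snapshot('side'); w=robot.snapshot('wrist')
print(o['tool_pos'],o['ee_rot'],o['wrist_force'],o['wrist_torque'],o['joint_positions'][5])
pickle.dump((o,w,s,T),open('w5.pkl','wb'))
p=np.array([.5758,-.1121,.08]); out=[]
for q in (s,T):
    u,v=map(int,proj(q,p)); print(u,v); out.append(cv2.resize(cv2.convertScaleAbs(q['image'][v-50:v+40,u-33:u+33],alpha=1.5),(396,540),interpolation=cv2.INTER_CUBIC))
cv2.imwrite('pics/s5.png',np.hstack(out))
E
```

```text
[ 0.57400836 -0.11410966  0.13057089] [ 3.14149235e+00 -2.47987085e-04 -2.70399224e+00] [-0.02230924 -0.20043376 -1.08475924] [ 0.10054773 -0.15559536 -0.01681043] -2.301439826067671
207 218
277 217
```

View pics/s5.png

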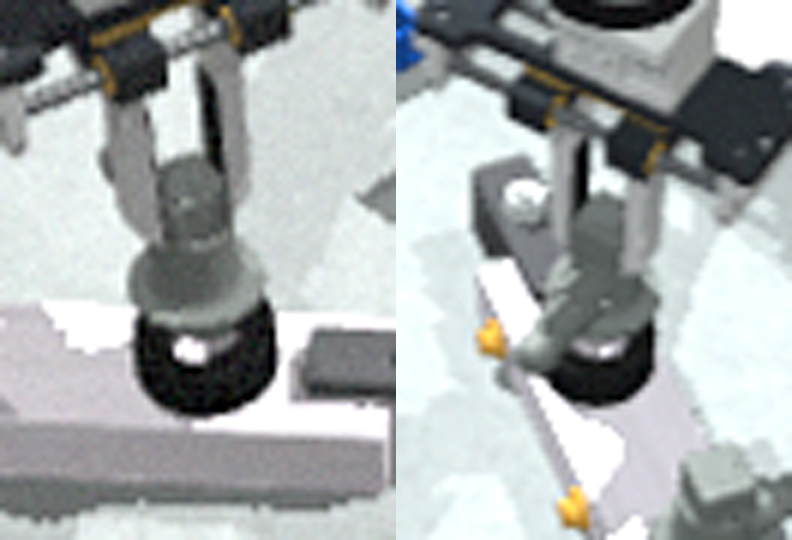

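The crops show the flange hanging over the boss. In the scene crop its centre is at column 199 against the boss's 204, and in the side crop about 605 against 600, so it needs roughly 1.5 mm of correction along the tool's +y.

Call:
servo_tool(
  moves=[
    [0, 0.06, 0, 0, 1],
    [0, 0.06, 0.1, 0, 1],
    [0, 0.06, 0.2, 0, 1],
    [0, 0.06, 0.3, 0, 1],
    [0, 0.06, 0.35, 0, 1],
    [0, 0.06, 0.4, 0, 1],
    [0, 0.06, 0.42, 0, 1],
    [0, 0.06, 0.42, 0, 1],
  ],
)

```text
time: 9.65
tool_pos: [0.5725, -0.1127, 0.1201]
ee_rot: [3.141, -0.0, -2.704]
wrist_force: [-0.0, -0.8, -1.5]
width: 0.0278
finger_force: 31.6
```

Call:
servo_tool(
  moves=[
    [0, 0, 0.04, 0, 1],
    [0, 0, 0.08, 0, 1],
    [0, 0, 0.08, 0, 1],
  ],
)

```text
time: 9.9
tool_pos: [0.5728, -0.1128, 0.1184]
ee_rot: [-3.141, 0.0, -2.704]
wrist_force: [0.4, 0.6, -0.7]
width: 0.028
finger_force: 31.6
```

Call:
servo_tool(
  moves=[
    [0, 0, 0.02, 0, 1],
    [0, 0, 0.04, 0, 1],
    [0, 0, 0.04, 0, 1],
  ],
)

```text
time: 10.15
tool_pos: [0.5728, -0.1128, 0.1181]
ee_rot: [-3.141, 0.001, -2.704]
wrist_force: [-0.9, 0.9, 1.8]
width: 0.0277
finger_force: 31.7
```

Call:
servo_tool(
  moves=[
    [0, 0, 0.02, 0, 1],
    [0, 0, 0.04, 0, 1],
    [0, 0, 0.04, 0, 1],
  ],
)

```text
time: 10.4
tool_pos: [0.5729, -0.1128, 0.118]
ee_rot: [-3.141, 0.001, -2.704]
wrist_force: [-2.0, 0.6, 6.2]
width: 0.0279
finger_force: 31.8
```

Call:
servo_tool(
  moves=[
    [-0.001, 0.003, 0.02, 0.25, 1],
    [-0.002, 0.006, 0.03, 0.5, 1],
    [-0.003, 0.009, 0.03, 0.75, 1],
    [-0.004, 0.012, 0.03, 1, 1],
    [-0.005, 0.015, 0.03, 1.25, 1],
    [-0.006, 0.018, 0.03, 1.5, 1],
    [-0.007, 0.02, 0.03, 1.75, 1],
    [-0.008, 0.023, 0.03, 2, 1],
  ],
)

```text
time: 11.07
tool_pos: [0.5725, -0.1117, 0.1178]
ee_rot: [3.141, 0.001, -2.914]
wrist_force: [-3.1, 2.0, 8.2]
width: 0.0284
finger_force: 31.9
```

Call:
servo_tool(
  moves=[
    [-0.001, 0.003, 0, 0.25, 1],
    [-0.002, 0.006, 0, 0.5, 1],
    [-0.003, 0.009, 0, 0.75, 1],
    [-0.004, 0.012, 0, 1, 1],
    [-0.005, 0.015, 0, 1.25, 1],
    [-0.006, 0.018, 0, 1.5, 1],
    [-0.007, 0.02, 0, 1.75, 1],
    [-0.008, 0.023, 0, 2, 1],
  ],
)

```text
time: 11.73
tool_pos: [0.5722, -0.1115, 0.1173]
ee_rot: [-3.141, -0.0, -3.124]
wrist_force: [-3.1, 0.4, 6.7]
width: 0.0275
finger_force: 31.8
```

Call:
servo_tool(
  moves=[
    [-0.001, 0.003, 0.02, 0.25, 1],
    [-0.002, 0.006, 0.02, 0.5, 1],
    [-0.003, 0.009, 0.02, 0.75, 1],
    [-0.004, 0.012, 0.02, 1, 1],
    [-0.005, 0.015, 0.02, 1.25, 1],
    [-0.006, 0.018, 0.02, 1.5, 1],
    [-0.007, 0.02, 0.02, 1.75, 1],
    [-0.008, 0.023, 0.02, 2, 1],
  ],
)

```text
time: 12.4
tool_pos: [0.5722, -0.1112, 0.1166]
ee_rot: [-3.141, -0.001, 2.95]
wrist_force: [-4.4, 0.7, 6.4]
width: 0.0279
finger_force: 31.8
```

Call:
servo_tool(
  moves=[
    [0.01, 0.003, 0.01, 0.25, 1],
    [0.02, 0.006, 0.02, 0.5, 1],
    [0.02, 0.009, 0.03, 0.75, 1],
    [0.02, 0.012, 0.03, 1, 1],
    [0.02, 0.015, 0.03, 1.25, 1],
    [0.02, 0.018, 0.03, 1.5, 1],
    [0.02, 0.02, 0.03, 1.75, 1],
    [0.02, 0.023, 0.03, 2, 1],
  ],
)

```text
time: 13.07
tool_pos: [0.5718, -0.1108, 0.1136]
ee_rot: [-3.14, -0.001, 2.74]
wrist_force: [-1.3, -1.4, -0.8]
width: 0.0277
finger_force: 31.6
```

Call:
servo_tool(
  moves=[
    [0, 0, 0.03, 0, 1],
    [0, 0, 0.06, 0, 1],
    [0, 0, 0.09, 0, 1],
    [0, 0, 0.12, 0, 1],
    [0, 0, 0.12, 0, 1],
  ],
)

```text
time: 13.48
tool_pos: [0.5722, -0.1108, 0.1119]
ee_rot: [-3.14, 0.0, 2.741]
wrist_force: [-2.8, -3.6, 2.2]
width: 0.0278
finger_force: 31.7
```

Call:
servo_tool(
  moves=[
    [0.01, -0.03, 0, 0, 1],
    [0.008, -0.023, 0.005, 0.6, 1],
    [0.006, -0.016, 0.011, 1.2, 1],
    [0.004, -0.008, 0.017, 1.8, 1],
    [0.001, -0.001, 0.022, 2.4, 1],
    [-0.003, 0.005, 0.028, 3, 1],
    [-0.007, 0.012, 0.034, 3.6, 1],
    [-0.012, 0.019, 0.039, 4.2, 1],
    [-0.016, 0.024, 0.045, 4.8, 1],
    [-0.021, 0.029, 0.05, 5.4, 1],
  ],
)

```text
time: 14.32
tool_pos: [0.5728, -0.1098, 0.1106]
ee_rot: [-3.141, -0.0, 2.173]
wrist_force: [-3.1, -1.4, 3.7]
width: 0.028
finger_force: 31.7
```

```bash
cat > st.py <<'E'
from h import *
o=robot.get_obs(); y=np.degrees(o['ee_rot'][2]); R=Rm(o['ee_rot'])
print('t',o['time'],o['tool_pos'],'yaw',y,'F',o['wrist_force'],'Ftool',R.T@o['wrist_force'],'M',o['wrist_torque'],'w',o['width'],'tauj6',o['joint_torque'][5],o['joint_positions'][5])
E
python3 st.py
```

```text
t 14.3167 [ 0.57276061 -0.10983909  0.11059397] yaw 124.50840595396892 F [-3.10971194 -1.3998665   3.66380525] Ftool [ 0.60912592 -3.35858326 -3.66091349] M [-0.37569116  0.71569767  0.07823886] w 0.028015620333629917 tauj6 -0.5369807593524456 -0.8886470300109371
```

Call:
servo_tool(
  moves=[
    [0, -0.03, 0, 0, 1],
    [-0.001, -0.024, 0.005, 0.6, 1],
    [-0.003, -0.018, 0.011, 1.2, 1],
    [-0.006, -0.013, 0.017, 1.8, 1],
    [-0.009, -0.007, 0.022, 2.4, 1],
    [-0.013, -0.002, 0.028, 3, 1],
    [-0.017, 0.003, 0.034, 3.6, 1],
    [-0.022, 0.008, 0.039, 4.2, 1],
    [-0.026, 0.013, 0.045, 4.8, 1],
    [-0.031, 0.017, 0.05, 5.4, 1],
  ],
)

```text
time: 15.15
tool_pos: [0.5739, -0.1096, 0.1088]
ee_rot: [-3.142, -0.001, 1.609]
wrist_force: [-1.9, -0.1, 1.2]
width: 0.028
finger_force: 31.7
```

```bash
python3 st.py
```

```text
t 15.15 [ 0.57392111 -0.10963028  0.10883211] yaw 92.21713134291288 F [-1.87878823 -0.05973062  1.22462529] Ftool [ 0.01432744 -1.87973834 -1.22454014] M [-0.22007577  0.43985662  0.07776104] w 0.02797169053430578 tauj6 -0.5832802131772041 -0.3251421894318806
```

Call:
servo_tool(
  moves=[
    [0, -0.014, 0.006, 0.6, 1],
    [-0.002, -0.009, 0.012, 1.2, 1],
    [-0.005, -0.003, 0.018, 1.8, 1],
    [-0.009, 0.003, 0.023, 2.4, 1],
    [-0.013, 0.008, 0.029, 3, 1],
    [-0.017, 0.013, 0.034, 3.6, 1],
    [-0.022, 0.018, 0.04, 4.2, 1],
    [-0.026, 0.023, 0.045, 4.8, 1],
    [-0.031, 0.027, 0.051, 5.4, 1],
    [-0.036, 0.03, 0.056, 6, 1],
  ],
)

```text
time: 15.98
tool_pos: [0.5753, -0.1108, 0.1074]
ee_rot: [3.141, -0.001, 0.981]
wrist_force: [-1.0, -0.9, 2.6]
width: 0.0278
finger_force: 31.7
```

```bash
python3 st.py
```

```text
t 15.9833 [ 0.57533976 -0.11077292  0.10738558] yaw 56.2091931069954 F [-1.0321474  -0.86255858  2.62174264] Ftool [-1.28760385 -0.37607657 -2.62364493] M [-0.25286559  0.26231531  0.04985732] w 0.027826446274530073 tauj6 -0.5754725262522697 0.30215066570750737
```

Call:
servo_tool(
  moves=[
    [-0.001, 0.005, 0.005, 0.5, 1],
    [-0.003, 0.009, 0.01, 1, 1],
    [-0.006, 0.013, 0.014, 1.5, 1],
    [-0.009, 0.017, 0.019, 2, 1],
    [-0.012, 0.021, 0.023, 2.5, 1],
    [-0.015, 0.025, 0.028, 3, 1],
    [-0.018, 0.029, 0.032, 3.5, 1],
    [-0.022, 0.033, 0.037, 4, 1],
    [-0.026, 0.037, 0.042, 4.5, 1],
    [-0.03, 0.04, 0.046, 5, 1],
  ],
)

```text
time: 16.82
tool_pos: [0.576, -0.1118, 0.1071]
ee_rot: [3.141, -0.002, 0.458]
wrist_force: [-1.5, -1.0, 2.7]
width: 0.0279
finger_force: 31.7
```

```bash
python3 st.py
```

```text
t 16.8167 [ 0.57602275 -0.11181291  0.10705053] yaw 26.24427787691718 F [-1.49073222 -0.96604806  2.66344849] Ftool [-1.75777485  0.20809933 -2.66766031] M [-0.05267332  0.32949671  0.05260409] w 0.027946572877389463 tauj6 -0.45145411044359207 0.823458760793672
```

Call:
servo_tool(
  moves=[
    [-0.001, 0.004, 0.005, 0.4, 1],
    [-0.003, 0.008, 0.009, 0.8, 1],
    [-0.006, 0.012, 0.012, 1.2, 1],
    [-0.009, 0.016, 0.016, 1.6, 1],
    [-0.012, 0.019, 0.02, 2, 1],
    [-0.014, 0.022, 0.023, 2.4, 1],
    [-0.016, 0.025, 0.027, 2.8, 1],
    [-0.018, 0.028, 0.03, 3.2, 1],
    [-0.018, 0.028, 0.03, 3.2, 1],
  ],
)

```text
time: 17.57
tool_pos: [0.5763, -0.1125, 0.1069]
ee_rot: [-3.141, -0.004, 0.124]
wrist_force: [-1.5, 0.6, 5.5]
width: 0.0276
finger_force: 31.8
```

```bash
python3 st.py
```

```text
t 17.5667 [ 0.57634601 -0.1124607   0.10691709] yaw 7.115188464353982 F [-1.52543491  0.55754881  5.46612178] Ftool [-1.4246541  -0.74531346 -5.47093851] M [ 0.15212849  0.33318256 -0.02171287] w 0.027590119685843663 tauj6 0.2516787964850664 1.156034742354219
```

Call:
servo_tool(
  moves=[
    [-0.001, 0.003, 0.003, 0.4, 1],
    [-0.003, 0.007, 0.006, 0.8, 1],
    [-0.005, 0.01, 0.009, 1.2, 1],
    [-0.008, 0.014, 0.012, 1.6, 1],
    [-0.01, 0.017, 0.015, 2, 1],
    [-0.012, 0.02, 0.018, 2.4, 1],
    [-0.014, 0.022, 0.02, 2.8, 1],
    [-0.015, 0.023, 0.02, 3, 1],
    [-0.015, 0.023, 0.02, 3, 1],
    [-0.015, 0.023, 0.02, 3, 1],
  ],
)

```text
time: 18.4
tool_pos: [0.5765, -0.1127, 0.1065]
ee_rot: [-3.139, -0.004, -0.188]
wrist_force: [-1.0, 1.3, 6.1]
width: 0.0277
finger_force: 31.8
```

```bash
python3 - <<'E'
from h import *
import pickle
exec(open('st.py').read())
w=robot.snapshot('wrist'); s=robot.snapshot('scene'); pickle.dump((o,w,s),open('w6.pkl','wb'))
cv2.imwrite('pics/w6.png',cv2.resize(w['image'],(800,600)))
E
```

```text
t 18.4 [ 0.57645276 -0.11273955  0.10651662] yaw -10.783605921118223 F [-1.02989417  1.27686669  6.08161017] Ftool [-1.22525971 -1.07586428 -6.08426721] M [0.24497397 0.19880886 0.11956295] w 0.027677532766103463 tauj6 0.10026785312220454 1.4675035259320928
```

View pics/w6.png

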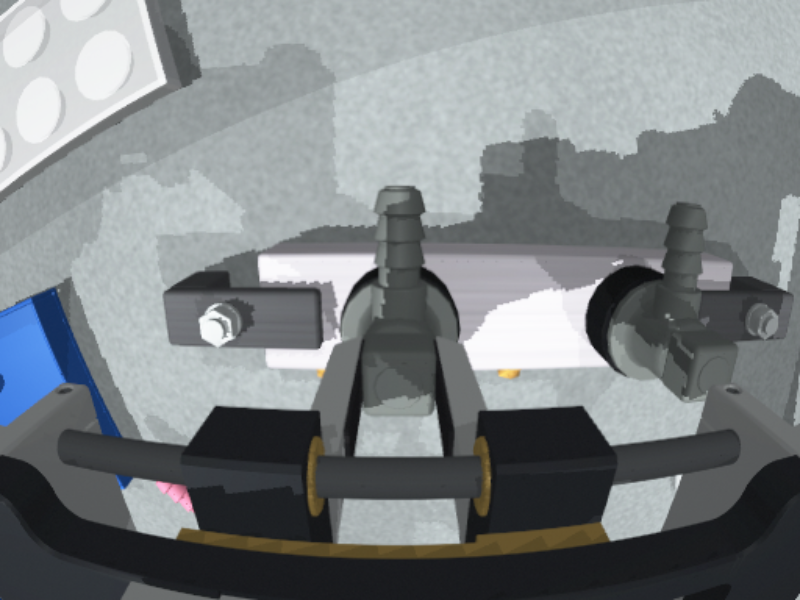

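The picture shows the elbow seated, its tail straight up at (400,186) and parallel to the fitted elbow's tail at (686,205). The tool yaw is −10.8° against about −11.0° for the distributor. Now I'll release and lift.

Call:
servo_tool(
  moves=[
    [0, 0, 0, 0, 0.6],
    [0, 0, 0, 0, 0.4],
    [0, 0, 0, 0, 0.3],
    [0, 0, 0, 0, 0.3],
    [0, 0, 0, 0, 0.3],
    [0, 0, 0, 0, 0.3],
    [0, 0, -1, 0, 0.3],
    [0, 0, -2, 0, 0.3],
    [0, 0, -3, 0, 0.3],
    [0, 0, -4, 0, 0.3],
  ],
)

```text
time: 19.33
tool_pos: [0.5745, -0.1136, 0.2056]
ee_rot: [-3.142, 0.001, -0.191]
wrist_force: [0.8, -0.3, -0.0]
width: 0.0658
finger_force: 0.0
```

Call:
servo_tool(
  moves=[
    [0, 0, -0.5, 0, 0.3],
    [0, 0, -0.5, 0, 0.3],
    [0, 0, -0.5, 0, 0.3],
    [0, 0, -0.5, 0, 0.3],
  ],
)

```text
time: 19.67
tool_pos: [0.574, -0.1135, 0.2153]
ee_rot: [-3.141, 0.003, -0.191]
wrist_force: [-1.0, 0.6, -0.4]
width: 0.0658
finger_force: 0.0
```

```bash
python3 - <<'E'
from h import *
import pickle
exec(open('st.py').read())
w=robot.snapshot('wrist'); pickle.dump((o,w),open('w7.pkl','wb'))
cv2.imwrite('pics/w7.png',cv2.resize(w['image'],(800,600)))
E
```

```text
t 19.6667 [ 0.57402577 -0.11350404  0.21532238] yaw -10.938597096955704 F [-1.03948758  0.55931234 -0.44965432] Ftool [-1.12517227 -0.35178087  0.45364228] M [0.01400621 0.01209105 0.06374701] w 0.06578448564651364 tauj6 -0.0002930401751655154 1.469655688632139
```

View pics/w7.png

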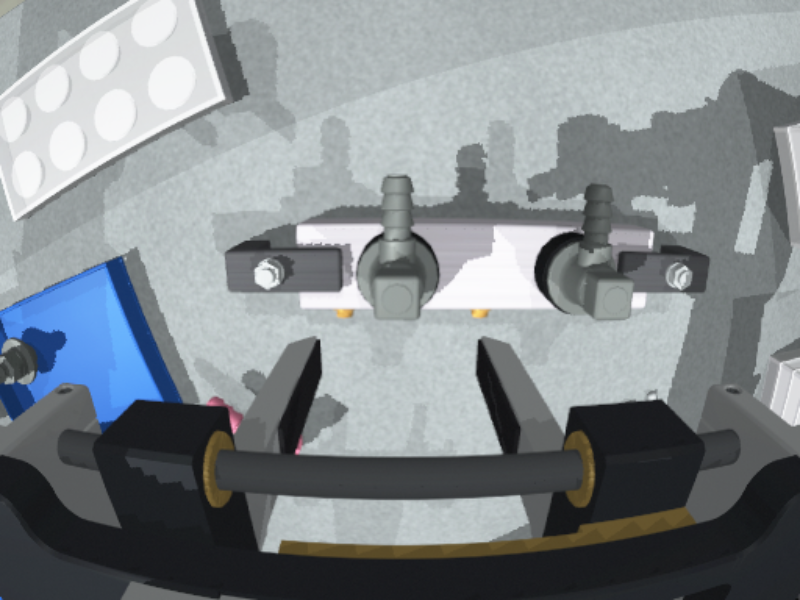

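The elbow stands upright and released, with its head at (398,296) and tip at (397,180), parallel to the neighbour (head (606,296), tip (598,188)). I'll check the yaw numerically before handing in.

```bash
python3 - <<'E'
from h import *
import pickle
o,w=pickle.load(open('w7.pkl','rb')); k=.64
f=lambda x,y,z:wonz(w,o,x*k-.2,y*k-.2,z)
for a,b in[((397,181),(397,225)),((598,188),(596,240))]:
    d=f(*a,.097)-f(*b,.097); print(np.degrees(np.arctan2(d[1],d[0])))
for zt,p in((.130,(397,298)),(.135,(606,298))): print(f(*p,zt))
d=f(397,181,.099)-f(397,298,.130); print(np.degrees(np.arctan2(d[1],d[0])),np.linalg.norm(d[:2]))
d=f(598,188,.099)-f(606,298,.130); print(np.degrees(np.arctan2(d[1],d[0])),np.linalg.norm(d[:2]))
d=f(269,272,.07)-f(681,273,.07); print('studs',np.degrees(np.arctan2(d[1],d[0]))-90)
E
```

```text
-10.910289902046223
-9.206323419753321
[ 0.57683437 -0.11202321  0.13      ]
[ 0.5533526  -0.24052268  0.135     ]
-10.860009100744486 0.06770292382254042
-12.497404740662661 0.06791361900826261
studs -10.73052708292704
```

```bash
python3 -c "
from bench import robot
print(robot.close_job())"
```

```text
the job is handed in; nothing more can be done
None
```

The elbow is screwed into the open port and released, and the job is handed in at about 20 s; its tail measured −10.9° against about −11° for the distributor, the seal is estimated to be squeezed by about 1 mm, and no verdict was returned.

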